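# Roll the pit lantern over and lever open its battery hatch

### The job

The pit lantern's batteries are flat, and it lies with its battery hatch turned down to one side. Roll it along the table, without picking it up, until the hatch faces straight up, then lever the hatch up with the flat pry bar and leave it standing well open, 60 degrees or more. Lay the bar back down flat on the table and leave the spanner, wheel and spray can where they are.

Things in the scene. Friction and masses are not known exactly. Their poses are not given: they have to be found in the camera images.
- lantern: Round torch-lantern, 184 mm long, about 0.75 kg (varies), lying on its side. Origin mid-length on its long axis, 52 mm above the table. x axis: along it to the lamp head, towards the robot. z axis: out through the middle of the battery hatch. Starts 120 degrees from hatch-up, hatch low on the robot's left (+y) side: it must roll about 110 mm to the right (-y).
- head_ring (a point): Centre of the rubber bumper ring at the lamp head, lantern frame (83, 0, 0) mm, 18 mm long; a like ring, 20 mm long, at the tail (x = -92 to -72 mm). Both have 12 flat faces against rolling away, 104 mm across flats, so the lantern steps face by face (30 degrees, 27.9 mm of travel each) and rests steadily on any face; hatch-up is one of them.
- barrel (a point): Centre of the grey barrel between the rings, lantern frame (-21, 0, 0) mm: 86 mm diameter, x = -72 to 30 mm. White light strip along it, opposite the hatch. Finger pads cling to it: a level push at its side drags it without turning, a shove sends it rolling on. Come down on its top from above, press lightly (10 to 15 N) and carry that point round with it, a part turn at a time.
- neck (a point): Centre of the thinner neck between barrel and head ring, lantern frame (52, 0, 0) mm: 66 mm diameter, x = 30 to 74 mm. A 12 mm wire loop stands on the lantern's tail end.
- hatch (a joint): Opening of the hatch, rad: 0 shut, grows as its lip swings up, at most 1.9. Black curved plate 86 mm long, 46 mm wide, 3 mm thick, around the barrel (underside at radius 43 mm), lantern x = -46 to 40 mm, hinged at its tail end. Its free end (lip) overhangs the neck by 10 mm, with a gap 10 mm high under it. Stiff: about 2.3 N at the lip moves it; it stays at any angle. A battery cell fixed beneath.
- hatch_lip (a point): Middle of the lower edge of the hatch's free end, where the blade goes under; lantern frame (40, 0, 43) mm while shut. The head ring, 34 mm farther out and 9 mm higher, bars a level blade: slope the blade down by about 30 degrees over the ring, pointing away from the robot, touch the neck, then slide some 6 mm in under the lip and lift.
- hatch_hinge (a point): Middle of the hatch's hinge line, lantern frame (-46, 0, 43) mm; the line runs along the lantern's y axis.
- pry_bar: Flat pry bar, 165 mm long, 90 g, lying flat. Origin on its underside; x axis towards the blade tip (at the start roughly away from the robot), z up. Wooden handle 24 mm wide, 22 mm high, x = -65 to 30 mm; steel blade 16 mm wide, 2.5 mm thick, x = 30 to 100 mm, at mid-height (11 mm up). Balances at x = 15 mm. Lies right or left of the lantern, the spanner on the other side.
- bar_tip (a point): Middle of the blade's end, pry-bar frame (100, 0, 11) mm.
- spanner: Bystander: steel spanner 170 mm long, lying flat.
- wheel: Bystander: model-car wheel lying flat, 115 mm across, 44 mm high.
- spray_can: Bystander: standing can, 54 mm across, 150 mm high.
Things that resemble listed ones, but are neither listed nor needed, are in the scene too. Of the things that look like the lantern, take the one that is nearest to the robot's base at the start. Several things look just like the pry_bar: the one meant starts farthest to the robot's right.

How it is judged:
By the outcome, as a careful person would: the job done as asked, in the order asked, and still so for the second after the job is handed in, with the robot touching nothing.
It also fails if it takes over 72 s, if anything falls off the work surface, if the arm or the gripper's body presses on something with over 40 N, if the wrist force passes 120 N, or if a joint passes its speed limit or range.

### The arm

A 6-joint arm with a two-finger parallel gripper is mounted at the origin on the work surface. World frame = base frame: x ahead of the robot, y to its left, z up, the work surface at z = 0. Lengths are in m, angles in rad, forces in N, time in s.
With the tool pointing down it reaches from about 0.325 to 0.775 m from the base axis. Payload 5.5 kg.
Tool frame: the origin (TCP) lies between the finger pads; the fingertips stand 8 mm ahead of it and the grasp point (between the pads) lies 11 mm behind it; z points along the fingers, y is the line along which they close (so a half turn about z gives the same grasp; the last joint's range is limited). The gripper opens to 85 mm and grips with 20 to 120 N. Pads are 22 mm wide; open, the fingers measure 114 mm over their backs; the gripper's body (76 mm by 85 mm) begins 54 mm behind the grasp point. The pads swing forward as they close: fully open they stand 13 mm farther back than shut.
Start: joints at [1.165, 0.091, 1.231, -0, 1.82, -0.057], TCP at [0.205, 0.564, 0.216] pointing down, gripper open.
Joint ranges: [-2.87, 2.87], [-0.86, 2.18], [0.17, 2.46], [-1.51, 4.65], [0.06, 2.69], [-2.65, 2.65]. Speed limits (rad/s): [2.57, 2.57, 3.01, 3.14, 3.14, 3.14].

### API

Orientations are given as a rotation vector (axis times angle).
In Python, from station import * gives the robot as it stands.
- The arm moves only by the shell command python3 -m creep 'ROWS'. ROWS is JSON, a list of rows, each a list of 3 entries, a list of its own where there are three numbers: the shift along the tool's x, y, z as a fraction of full scale, then the turn, a rotation vector about the tool's x, y, z as a fraction of full scale, then the closure, from 0 (fully open) to 1 (shut). In form: [[[dx, dy, dz], [rx, ry, rz], claw], ...]. A call has 1 to 20 rows; each row is the pose to reach, as a shift and turn from the pose commanded when the call began, along the tool's axes at that moment; what a row does not reach only later rows make up. Full scale, the value 1, is 500 mm for a shift and 45 degrees for a turn. A row lasts 1/8 s, in which the tool goes at most 62.5 mm and 10.7 degrees, less where a joint would pass 70% of its speed; a pose out of reach is approached as far as the arm can. A call with a number of a shift or a turn outside -1 to 1 is refused whole. A call with a gripper value outside its range is refused whole. The fingers move at their own pace and stop on an object; the grip force is fixed at half the most. Time passes only in rows, so rows that repeat a pose let the fingers close. It gives the time, the measured TCP pose, the force, the opening and the grip force at its end, in the units of the state.
- get_obs(): the state, without advancing time (a new reading comes with each control period).
- snapshot(name): name is "side" or "top" or "wrist"; returns the picture (420x560x3 uint8, red, green, blue); there is no depth.
- calibration(name): a dict with "fx", "fy", "cx", "cy" (pixels), "R" (3x3) and "t" (3): a world point X has camera coordinates R X + t; the wrist camera has in their place "tool_from_camera" (4x4, takes a point from camera to tool coordinates, whose origin is the TCP and whose axes are the flange's). Camera axes: x right, y down, z forward; pixel columns grow to the right and rows downward; lengths in m; the calibration is good to about 2 mm. The wrist camera is an equidistant fisheye: a pixel r from the principal point sees the ray r / f radians off the axis. A picture is of the moment at which its call begins: read the wrist's pose just before it. calibration takes no time and is no camera call.
- close_job(): hands the job in; it is judged then, once.
Trained networks look in the newest picture that a camera, given by its name, has taken for a name from the list of things; names that differ only in an ending like _2 or _b are one class to them, and where a whole thing is asked for, a point or a joint stands for the part that bears it (a point fixed in the world has none). Each returns a list of dicts, best first, with "p" (0 to 1); they miss things now and then, are a little off and sometimes report something else, mostly with a low value. They report only what shows in the picture. A call takes as long as a camera call. They do not tell look-alikes from the thing itself.
- cut_out(thing, camera): "mask" (420x560 bool, what is visible of it) and "location" ([column, row] in pixels, amid what is visible of it).
The state is a dict: "t": time; "q": joint angles; "joint_vel": joint speeds; "joint_torque": joint torques, N m; "tcp_pos": TCP position; "tool_rot": TCP orientation; "force": force on the tool from outside, world axes, zero at the start; "wrist_torque": the same for the moment, N m; "finger_gap": finger opening in m; "gripper_force": force on a finger pad.
Only numpy, scipy, OpenCV 4.12 (cv2) and the standard library are available. Lean on these libraries where they do the work, as an engineer would, in place of code of your own. Each camera call takes 0.05 s, during which the arm holds its last target. There are 200 camera calls.

## Working session

There is one attempt and no reset: what is moved stays moved. The work goes in short steps, Python scripts to look and compute and a shell command to move; the robot and the scene stay as the last step left them, time stands still between calls to the robot, and variables do not carry over. Pictures are saved under pics/ and viewed, at most 10 in all, crops included, and the job is handed in when it is done.

```bash
ls; mkdir -p pics; cat > h.py <<'E'
from station import *
import numpy as np, cv2
from scipy.spatial.transform import Rotation as Rn
def save(im,n): cv2.imwrite('pics/'+n, np.ascontiguousarray(im[...,::-1]))
def ray(name,px):
    c=calibration(name)
    R=np.array(c['R']);t=np.array(c['t'])
    d=np.array([(px[0]-c['cx'])/c['fx'],(px[1]-c['cy'])/c['fy'],1.0])
    return -R.T@t, R.T@d
def onplane(name,px,z):
    o,d=ray(name,px); return o+d*(z-o[2])/d[2]
def proj(name,X):
    c=calibration(name); p=np.array(c['R'])@np.array(X)+np.array(c['t'])
    return np.array([c['fx']*p[0]/p[2]+c['cx'],c['fy']*p[1]/p[2]+c['cy']])
def wray(px,o=None):
    o=o or get_obs(); c=calibration('wrist'); T=np.array(c['tool_from_camera'])
    v=np.array([px[0]-c['cx'],px[1]-c['cy']]);r=np.hypot(*v);th=r/c['fx']
    d=np.array([*(v/max(r,1e-9)*np.sin(th)),np.cos(th)])
    Rt=Rn.from_rotvec(o['tool_rot']).as_matrix()
    return Rt@T[:3,3]+np.array(o['tcp_pos']), Rt@T[:3,:3]@d
def wplane(px,z,o=None):
    p,d=wray(px,o); return p+d*(z-p[2])/d[2]
def wproj(X,o=None):
    o=o or get_obs(); c=calibration('wrist'); T=np.array(c['tool_from_camera'])
    Rt=Rn.from_rotvec(o['tool_rot']).as_matrix()
    p=T[:3,:3].T@(Rt.T@(np.array(X)-o['tcp_pos'])-T[:3,3])
    th=np.arctan2(np.hypot(p[0],p[1]),p[2]); u=p[:2]/np.hypot(p[0],p[1])
    return u*th*c['fx']+[c['cx'],c['cy']]
E
python3 - <<'E'
from h import *
a=snapshot('top');b=snapshot('side')
save(a,'top.png');save(b,'side.png')
for cam in ('top','side'):
  c=calibration(cam);print(cam,c['fx'],np.round(-np.array(c['R']).T@np.array(c['t']),3),np.round(c['R'],2).tolist())
  for n in ('lantern','pry_bar','spanner','wheel','spray_can'):
    for r in cut_out(n,cam): print(n,round(r['p'],2),np.round(r['location']),r['mask'].sum(),np.round(onplane(cam,r['location'],0.03),3))
print(get_obs())
E
```

```text
pics
top 406.3349480743877 [0.409 0.006 1.04 ] [[-0.02, -1.0, -0.02], [-0.99, 0.02, -0.16], [0.16, 0.02, -0.99]]
lantern 0.77 [261. 206.] 2830 [0.601 0.097 0.03 ]
lantern 0.71 [453. 141.] 3083 [ 0.76 -0.4   0.03]
pry_bar 0.69 [417. 248.] 565 [ 0.486 -0.289  0.03 ]
pry_bar 0.65 [369. 289.] 662 [ 0.388 -0.166  0.03 ]
spanner 0.97 [151. 260.] 538 [0.469 0.371 0.03 ]
wheel 0.72 [355. 146.] 1528 [ 0.753 -0.148  0.03 ]
spray_can 0.72 [208. 134.] 845 [0.796 0.234 0.03 ]
side 418.7779724123751 [ 0.004 -0.749  0.762] [[0.79, -0.62, -0.0], [-0.37, -0.47, -0.8], [0.49, 0.63, -0.59]]
lantern 0.93 [433. 266.] 3201 [ 0.759 -0.396  0.03 ]
lantern 0.7 [259. 196.] 2094 [0.597 0.111 0.03 ]
pry_bar 0.9 [322. 301.] 567 [ 0.468 -0.311  0.03 ]
pry_bar 0.64 [257. 285.] 580 [ 0.38  -0.181  0.03 ]
spanner 0.55 [188. 182.] 237 [0.462 0.314 0.03 ]
wheel 0.69 [362. 221.] 1150 [ 0.752 -0.168  0.03 ]
spray_can 0.72 [283. 147.] 572 [0.844 0.308 0.03 ]
spray_can 0.66 [263. 192.] 2091 [0.619 0.12  0.03 ]
{'t': 0.6, 'q': array([ 1.16534261e+00,  9.10577300e-02,  1.23066297e+00,  2.05231039e-05,
        1.81979048e+00, -5.67670726e-02]), 'joint_vel': array([-0.00023525, -0.00118321, -0.00117476, -0.00086899,  0.00048696,
       -0.00125838]), 'joint_torque': array([-8.07224369e-04, -4.58136606e+01, -4.17852724e+01,  1.90075906e-05,
        5.65869432e-04,  1.39735306e-05]), 'tcp_pos': array([0.20504154, 0.56390574, 0.21622147]), 'tool_rot': array([-5.44937269e-01, -3.09396887e+00, -1.31745925e-04]), 'force': array([-0.35030223, -0.28713636,  0.44363953]), 'wrist_torque': array([-0.03005799, -0.01190445, -0.06371716]), 'gripper_force': 0.0, 'finger_gap': 0.08561916681125686}
```

View pics/top.png

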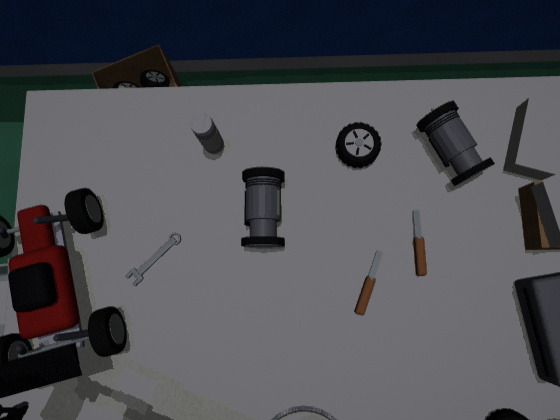

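View pics/side.png

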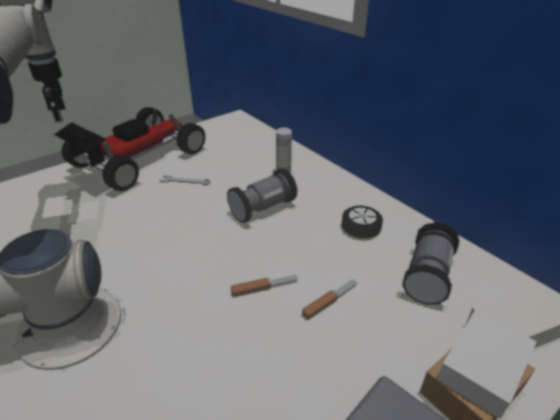

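Lantern candidates: top (261,206), and a look-alike at (453,141). The nearest is (261,206). Bar candidates: (417,248) at y=-0.29 and (369,289) at y=-0.17. The rightmost is (417,248). The spanner is at (155,258), on the left. I'll check the choice in one crop and fit the poses.

```bash
cat >> h.py <<'E'
def cyl(x0,x1,r,n=24):
    a=np.linspace(0,2*np.pi,n,endpoint=False)
    return np.array([[x,r*np.cos(t),r*np.sin(t)] for x in (x0,x1) for t in a])
LP=[cyl(.074,.092,.053),cyl(-.092,-.072,.053),cyl(-.072,.03,.043),cyl(.03,.074,.033)]
BP=[np.array([[x,y,z] for x in a for y in b for z in c]) for a,b,c in (((-.065,.03),(-.012,.012),(0,.022)),((.03,.1),(-.008,.008),(.01,.0125)))]
def render(P,x,y,yaw,z,cam):
    m=np.zeros((420,560),np.uint8); R=Rn.from_euler('z',yaw).as_matrix(); c=calibration(cam)
    for p in P:
        q=(p@R.T+[x,y,z])@np.array(c['R']).T+np.array(c['t'])
        uv=np.c_[c['fx']*q[:,0]/q[:,2]+c['cx'],c['fy']*q[:,1]/q[:,2]+c['cy']]
        cv2.fillConvexPoly(m,cv2.convexHull((uv*16).astype(np.int32)),1,shift=4)
    return m>0
def fit(P,masks,x0,z):
    from scipy.optimize import minimize
    def f(v):
        s=0
        for cam,m in masks.items():
            r=render(P,*v,z,cam); s-=(r&m).sum()/(r|m).sum()
        return s
    best=min((minimize(f,x0,method='Nelder-Mead',options=dict(initial_simplex=np.array(x0)+k*np.array([[0,0,0],[.02,0,0],[0,.02,0],[0,0,.2]]),xatol=1e-4)) for k in (1,-1,.4)),key=lambda r:r.fun)
    return best.x,best.fun/len(masks)
E
python3 - <<'E'
from h import *
im={c:snapshot(c) for c in ('top','side')}
def pick(n,xy): 
    out={}
    for c in im:
        L=[r for r in cut_out(n,c) if np.hypot(*(onplane(c,r['location'],.03)[:2]-xy))<.07]
        if L: out[c]=L[0]['mask']
    return out
M=pick('lantern',[.6,.1])
for k in M: print('lantern',k,fit(LP,{k:M[k]},[.6,.1,np.pi],.052))
print(fit(LP,M,[.6,.1,np.pi],.052))
M=pick('pry_bar',[.48,-.295])
for k in M: print('bar',k,fit(BP,{k:M[k]},[.46,-.29,0.05],0))
print(fit(BP,M,[.46,-.29,0.05],0))
t=im['top'];save(np.hstack([cv2.resize(t[160:260,220:310],None,fx=4,fy=4),cv2.resize(t[200:300,350:450],None,fx=4,fy=4)]),'crop.png')
E
```

```text
lantern top (array([0.58924979, 0.08891062, 3.14267212]), np.float64(-0.9437052200614124))
lantern side (array([0.59243537, 0.08599344, 3.11231331]), np.float64(-0.9448712155445097))
(array([0.59158772, 0.08837168, 3.12955713]), np.float64(-0.9336249355088719))
bar top (array([ 0.48714649, -0.29962926,  0.01037402]), np.float64(-0.8266850068775791))
bar side (array([ 0.48781821, -0.30194461, -0.01196957]), np.float64(-0.8496732026143791))
(array([ 0.48656408, -0.30124876,  0.01886379]), np.float64(-0.8252617109019773))
```

View pics/crop.png

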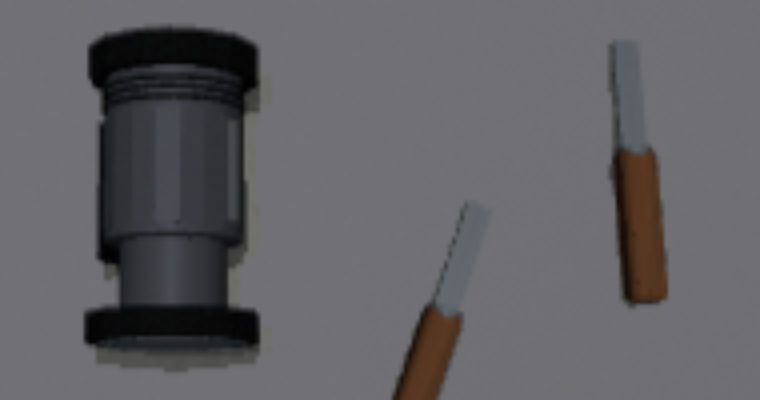

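The crop confirms both. The chosen lantern has its black hatch on the left edge and the white strip on the right. The rightmost bar points its blade away from the robot. Next I'll move above the lantern.

```bash
cat >> h.py <<'E'
def Rt(yaw=0,roll=0,pitch=0):
    "down tool: x=-X, y=+Y, z=-Z; yaw about world z; roll,pitch deg: rotations about world -x / world y"
    return Rn.from_euler('z',yaw,degrees=True)*Rn.from_euler('y',pitch,degrees=True)*Rn.from_euler('x',-roll,degrees=True)*Rn.from_matrix(np.diag([-1.,1,-1]))
def row(p,R,claw,p0=None,R0=None):
    o=get_obs()
    p0=np.array(o['tcp_pos']) if p0 is None else p0; R0=Rn.from_rotvec(o['tool_rot']) if R0 is None else R0
    s=R0.inv().apply(np.array(p)-p0)/.5; w=np.degrees((R0.inv()*R).as_rotvec())/45
    print('[[%.4f,%.4f,%.4f],[%.4f,%.4f,%.4f],%g]'%(*s,*w,claw))
E
python3 - <<'E'
from h import *
row([.60,.143,.25],Rt(),1)
E
```

```text
[[-1.0300,-0.5212,-0.0676],[-0.0001,-0.0000,-0.4440],1]
```

```bash
python3 -m creep '[[[-0.99,-0.52,-0.0676],[0,0,-0.444],1],[[-0.99,-0.52,-0.0676],[0,0,-0.444],1],[[-0.99,-0.52,-0.0676],[0,0,-0.444],1],[[-0.99,-0.52,-0.0676],[0,0,-0.444],1],[[-0.99,-0.52,-0.0676],[0,0,-0.444],1],[[-0.99,-0.52,-0.0676],[0,0,-0.444],1],[[-0.99,-0.52,-0.0676],[0,0,-0.444],1],[[-0.99,-0.52,-0.0676],[0,0,-0.444],1],[[-0.99,-0.52,-0.0676],[0,0,-0.444],1],[[-0.99,-0.52,-0.0676],[0,0,-0.444],1],[[-0.99,-0.52,-0.0676],[0,0,-0.444],1],[[-0.99,-0.52,-0.0676],[0,0,-0.444],1]]'
python3 - <<'E'
from h import *
o=get_obs();save(snapshot('wrist'),'w1.png')
c=calibration('wrist');print(c['fx'],np.round(c['tool_from_camera'],3).tolist())
for r in cut_out('lantern','wrist'):
    print(r['p'],r['location'],wplane(r['location'],.05,o))
for X in ([.591+.092,.088+.052,.052],[.591+.092,.036,.052],[.499,.14,.052],[.499,.036,.052]): print(wproj(X,o).round())
row([.601,.1435,.148],Rt(0,30),1)
E
```

```text
t: 2.4
tcp_pos: [0.5808, 0.1515, 0.2503]
tool_rot: [-0.002, 3.141, 0.001]
force: [-0.4, -0.1, 0.2]
finger_gap: -0.0001
gripper_force: 0.0
325.19226210127806 [[0.0, -0.964, -0.265, 0.069], [1.0, 0.0, -0.0, -0.001], [0.0, -0.265, 0.964, -0.157], [0.0, 0.0, 0.0, 1.0]]
0.69 [224.6, 198.1] [0.59741578 0.08599422 0.05      ]
0.63 [9.4, 304.9] [ 0.78738758 -0.3307931   0.05      ]
[272. 268.]
[189. 266.]
[272. 110.]
[178. 113.]
[[-0.0403,-0.0162,0.2049],[0.6669,0.0014,0.0022],1]
```

View pics/w1.png

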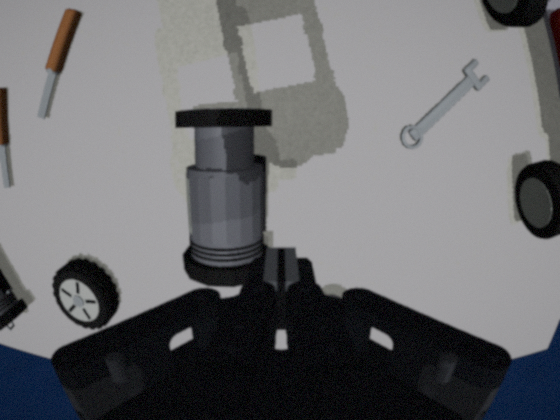

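The wrist view shows the lantern's head ring at (177–271, 118), which matches the predicted 178–272, so the pose estimate holds. Next: tilt 30° and approach.

```bash
python3 -m creep '[[[-0.04,-0.016,0.205],[0.667,0,0],1],[[-0.04,-0.016,0.205],[0.667,0,0],1],[[-0.04,-0.016,0.205],[0.667,0,0],1],[[-0.04,-0.016,0.205],[0.667,0,0],1],[[-0.04,-0.016,0.205],[0.667,0,0],1]]'
python3 - <<'E'
from h import *
row([.601,.088+.054*.5,.052+.054*.866],Rt(0,30),1)
E
```

```text
t: 3.12
tcp_pos: [0.6017, 0.143, 0.1487]
tool_rot: [-0.0, 3.034, -0.809]
force: [-0.0, 0.3, 1.4]
finger_gap: 0.0
gripper_force: 0.0
[[0.0015,0.0012,0.1145],[0.0032,0.0026,-0.0005],1]
```

```bash
python3 -m creep '[[[0,0,0.08],[0,0,0],1],[[0,0,0.10],[0,0,0],1],[[0,0,0.113],[0,0,0],1],[[0,0,0.116],[0,0,0],1],[[0,0,0.118],[0,0,0],1],[[0,0,0.12],[0,0,0],1],[[0,0,0.12],[0,0,0],1]]'; python3 -c "
from h import *
o=get_obs();r=np.array(o['tcp_pos'])-[.591,.088,.052];print(np.hypot(r[1],r[2]),np.degrees(np.arctan2(r[1],r[2])))"
```

```text
t: 4.0
tcp_pos: [0.6015, 0.1126, 0.0957]
tool_rot: [-0.0, 3.034, -0.813]
force: [-0.5, -0.1, 0.2]
finger_gap: -0.0003
gripper_force: 0.0
0.050135592990582324 29.39257892277875
```

```bash
python3 -m creep '[[[0,0,0.003],[0,0,0],1],[[0,0,0.003],[0,0,0],1]]'; python3 -m creep '[[[0,0,0.002],[0,0,0],1],[[0,0,0.002],[0,0,0],1]]'; python3 -m creep '[[[0,0,0.002],[0,0,0],1],[[0,0,0.002],[0,0,0],1]]'
```

```text
t: 4.25
tcp_pos: [0.6013, 0.1116, 0.094]
tool_rot: [0.0, -3.034, 0.814]
force: [0.6, 0.1, -0.7]
finger_gap: 0.0001
gripper_force: 0.0
t: 4.5
tcp_pos: [0.6013, 0.1111, 0.0932]
tool_rot: [-0.0, -3.034, 0.814]
force: [-0.5, 0.2, -0.9]
finger_gap: -0.0002
gripper_force: 0.0
t: 4.75
tcp_pos: [0.6013, 0.1105, 0.0924]
tool_rot: [-0.0, -3.034, 0.814]
force: [-0.1, -0.0, 0.2]
finger_gap: -0.0005
gripper_force: 0.0
```

```bash
python3 -m creep '[[[0,0,0.003],[0,0,0],1],[[0,0,0.003],[0,0,0],1]]'; python3 -m creep '[[[0,0,0.003],[0,0,0],1],[[0,0,0.003],[0,0,0],1]]'; python3 - <<'E'
from h import *
save(cv2.resize(snapshot('side')[120:240,200:330],None,fx=4,fy=4),'s2.png')
E
```

```text
t: 5.0
tcp_pos: [0.6013, 0.1098, 0.091]
tool_rot: [-0.0, -3.034, 0.814]
force: [0.3, 0.5, -0.1]
finger_gap: 0.0
gripper_force: 0.0
t: 5.25
tcp_pos: [0.6013, 0.109, 0.0897]
tool_rot: [-0.0, -3.034, 0.814]
force: [1.0, -0.6, -0.7]
finger_gap: -0.0001
gripper_force: 0.0
```

View pics/s2.png

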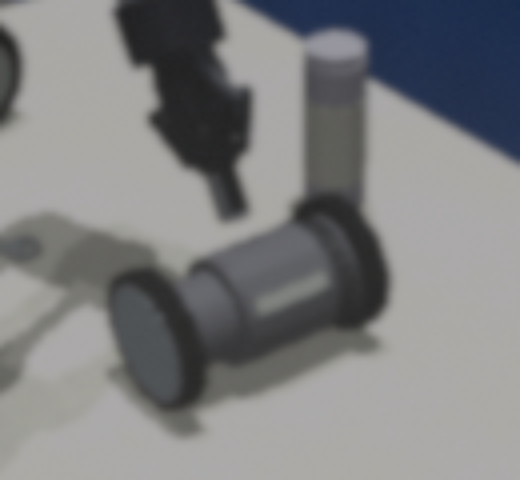

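```bash
python3 - <<'E'
from h import *
o=get_obs();p=np.array(o['tcp_pos']);z=Rn.from_rotvec(o['tool_rot']).as_matrix()[:,2]
print(p,z,o['q'])
for c in('side','top'): print(c,proj(c,p+.008*z),proj(c,p),proj(c,p-.06*z), proj(c,[.591,.088,.052]))
im=snapshot('top');save(cv2.resize(im[130:270,180:340],None,fx=4,fy=4),'t2.png')
E
```

```text
[0.6013483  0.1090651  0.08979609] [-1.92896127e-04 -5.00280741e-01 -8.65863236e-01] [ 0.39429358  0.30116182  1.30242834 -0.4871934   1.73540942 -1.20936178]
side [260.94069638 181.78235575] [260.07978115 179.23618035] [253.55225291 159.93087447] [261.79275829 194.16023613]
top [255.11265874 201.39182344] [253.13790207 200.86160406] [237.40318578 196.63685491] [263.31012623 207.77772331]
```

View pics/t2.png

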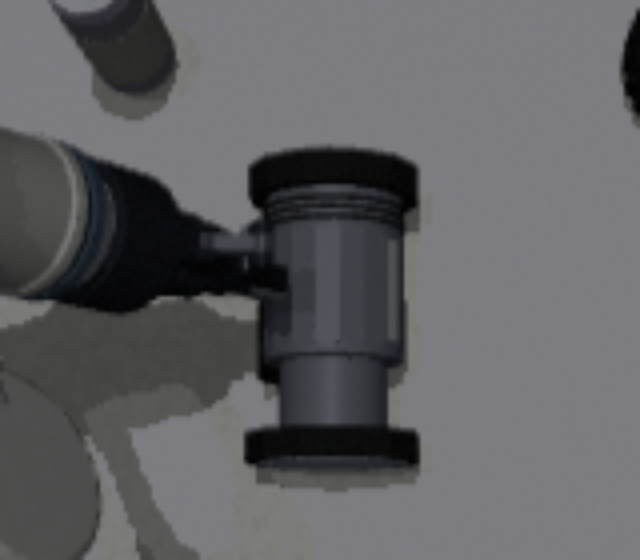

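Both views show the shut fingertips at side (258,174) and top (251,199). That is about 12 mm short of the nominal tip, so there's still a gap. I'll keep closing in gently.

```bash
python3 -m creep '[[[0,0,0.004],[0,0,0],1],[[0,0,0.008],[0,0,0],1],[[0,0,0.008],[0,0,0],1]]'; python3 -m creep '[[[0,0,0.004],[0,0,0],1],[[0,0,0.004],[0,0,0],1]]'; python3 -m creep '[[[0,0,0.004],[0,0,0],1],[[0,0,0.004],[0,0,0],1]]'
```

```text
t: 5.72
tcp_pos: [0.6013, 0.107, 0.0862]
tool_rot: [-0.0, -3.034, 0.814]
force: [0.3, 0.3, -0.3]
finger_gap: 0.0002
gripper_force: 0.0
t: 5.98
tcp_pos: [0.6013, 0.106, 0.0845]
tool_rot: [-0.0, -3.034, 0.814]
force: [-1.0, 0.4, -0.0]
finger_gap: -0.0003
gripper_force: 0.0
t: 6.22
tcp_pos: [0.6013, 0.105, 0.0828]
tool_rot: [-0.0, -3.034, 0.814]
force: [0.8, 0.9, -0.4]
finger_gap: 0.0002
gripper_force: 0.0
```

```bash
for i in 1 2; do :; done; python3 -m creep '[[[0,0,0.004],[0,0,0],1],[[0,0,0.004],[0,0,0],1]]'; python3 -m creep '[[[0,0,0.003],[0,0,0],1],[[0,0,0.003],[0,0,0],1]]';  python3 -m creep '[[[0,0,0.002],[0,0,0],1],[[0,0,0.002],[0,0,0],1]]'
```

```text
t: 6.48
tcp_pos: [0.6013, 0.104, 0.081]
tool_rot: [-0.0, -3.034, 0.814]
force: [0.3, -0.2, -0.9]
finger_gap: -0.0001
gripper_force: 0.0
t: 6.72
tcp_pos: [0.6013, 0.1033, 0.0798]
tool_rot: [-0.0, -3.034, 0.814]
force: [0.7, 0.5, 0.1]
finger_gap: -0.0001
gripper_force: 0.0
t: 6.98
tcp_pos: [0.6014, 0.1028, 0.079]
tool_rot: [-0.0, -3.034, 0.814]
force: [0.4, -0.6, -0.5]
finger_gap: -0.0002
gripper_force: 0.0
```

```bash
python3 -m creep '[[[0,0,0.002],[0,0,0],1],[[0,0,0.002],[0,0,0],1]]'; python3 -m creep '[[[0,0,0.002],[0,0,0],1],[[0,0,0.002],[0,0,0],1]]';  python3 -m creep '[[[0,0,0.002],[0,0,0],1],[[0,0,0.002],[0,0,0],1]]';  python3 -m creep '[[[0,0,0.002],[0,0,0],1],[[0,0,0.002],[0,0,0],1]]'
```

```text
t: 7.22
tcp_pos: [0.6014, 0.1023, 0.0781]
tool_rot: [-0.0, -3.034, 0.814]
force: [0.6, -0.0, -0.4]
finger_gap: -0.0003
gripper_force: 0.0
t: 7.48
tcp_pos: [0.6013, 0.1018, 0.0772]
tool_rot: [-0.0, -3.034, 0.814]
force: [-0.4, -0.4, 1.2]
finger_gap: 0.0004
gripper_force: 0.0
t: 7.72
tcp_pos: [0.6015, 0.1016, 0.077]
tool_rot: [0.0, 3.034, -0.813]
force: [-1.0, 0.6, 3.4]
finger_gap: -0.0002
gripper_force: 1.7
t: 7.98
tcp_pos: [0.6015, 0.1014, 0.0769]
tool_rot: [0.001, 3.034, -0.812]
force: [-3.1, 3.5, 5.8]
finger_gap: 0.0
gripper_force: 3.6
```

Contact found: the force rises about 3.5 N per mm. Next I'll work out the rows for a 30° pivot, carrying the contact point about the ring's edge.

```bash
cat >> h.py <<'E'
def pivot(p0,R0,yp,th,press=0,n=10):
    "rows carrying tool rigidly about world-x line (yp,z=0) by th deg, from commanded p0,R0"
    out=[]
    for i in range(1,n+1):
        a=th*i/n; Q=Rn.from_euler('x',a,degrees=True); c=np.array([0,yp,0])
        R=Q*R0; p=Q.apply(p0-c)+c+R.apply([0,0,1])*press
        s=R0.inv().apply(p-p0)/.5; out.append('[[0,%.3f,%.3f],[%.3f,0,0],1]'%(s[1],s[2],-a/45))
    print('['+','.join(out)+']')
E
python3 - <<'E'
from h import *
pivot(np.array([.6014,.1008,.0755]),Rt(0,30),.0741,30,.001)
E
```

```text
[[[0,-0.008,0.004],[-0.067,0,0],1],[[0,-0.016,0.006],[-0.133,0,0],1],[[0,-0.024,0.008],[-0.200,0,0],1],[[0,-0.032,0.011],[-0.267,0,0],1],[[0,-0.039,0.015],[-0.333,0,0],1],[[0,-0.047,0.019],[-0.400,0,0],1],[[0,-0.054,0.023],[-0.467,0,0],1],[[0,-0.061,0.027],[-0.533,0,0],1],[[0,-0.067,0.032],[-0.600,0,0],1],[[0,-0.074,0.037],[-0.667,0,0],1]]
```

```bash
python3 -m creep '[[[0,-0.008,0.004],[-0.067,0,0],1],[[0,-0.016,0.006],[-0.133,0,0],1],[[0,-0.024,0.008],[-0.2,0,0],1],[[0,-0.032,0.011],[-0.267,0,0],1],[[0,-0.039,0.015],[-0.333,0,0],1],[[0,-0.047,0.019],[-0.4,0,0],1],[[0,-0.054,0.023],[-0.467,0,0],1],[[0,-0.061,0.027],[-0.533,0,0],1],[[0,-0.067,0.032],[-0.6,0,0],1],[[0,-0.074,0.037],[-0.667,0,0],1],[[0,-0.074,0.037],[-0.667,0,0],1]]'
python3 - <<'E'
from h import *
M={}
for c in('top','side'):
    snapshot(c);L=[r for r in cut_out('lantern',c) if np.hypot(*(onplane(c,r['location'],.03)[:2]-[.6,.07]))<.08]
    if L: M[c]=L[0]['mask']; print(c,L[0]['p'],fit(LP,{c:M[c]},[.591,.06,np.pi],.052))
E
```

```text
t: 9.35
tcp_pos: [0.601, 0.0588, 0.0804]
tool_rot: [0.003, 3.141, 0.002]
force: [-6.8, 2.3, 10.8]
finger_gap: 0.0003
gripper_force: 5.4
top 0.83 (array([0.58871958, 0.06407884, 3.14004903]), np.float64(-0.48405896468974974))
side 0.63 (array([0.59099223, 0.05714291, 3.10897682]), np.float64(-0.9436741767764298))
```

The first 30° step worked: the side fit shows the centre moved 29 mm. Next step.

```bash
python3 - <<'E'
from h import *
pivot(np.array([.6014,.0595,.078]),Rt(0,0),.0462,30,.000)
E
```

```text
[[[0,-0.008,-0.001],[-0.067,0,0],1],[[0,-0.016,-0.002],[-0.133,0,0],1],[[0,-0.025,-0.002],[-0.200,0,0],1],[[0,-0.033,-0.002],[-0.267,0,0],1],[[0,-0.041,-0.002],[-0.333,0,0],1],[[0,-0.050,-0.001],[-0.400,0,0],1],[[0,-0.058,0.001],[-0.467,0,0],1],[[0,-0.066,0.003],[-0.533,0,0],1],[[0,-0.074,0.005],[-0.600,0,0],1],[[0,-0.082,0.008],[-0.667,0,0],1]]
```

```bash
python3 -m creep '[[[0,-0.008,-0.001],[-0.067,0,0],1],[[0,-0.016,-0.002],[-0.133,0,0],1],[[0,-0.025,-0.002],[-0.2,0,0],1],[[0,-0.033,-0.002],[-0.267,0,0],1],[[0,-0.041,-0.002],[-0.333,0,0],1],[[0,-0.05,-0.001],[-0.4,0,0],1],[[0,-0.058,0.001],[-0.467,0,0],1],[[0,-0.066,0.003],[-0.533,0,0],1],[[0,-0.074,0.005],[-0.6,0,0],1],[[0,-0.082,0.008],[-0.667,0,0],1],[[0,-0.082,0.008],[-0.667,0,0],1]]'
python3 -m creep '[[[0,0,-0.04],[0,0,0],1],[[0,0,-0.1],[0,0,0],1],[[0,0,-0.1],[0,0,0],1]]'
python3 - <<'E'
from h import *
M={}
for c in('top','side'):
    snapshot(c);L=[r for r in cut_out('lantern',c) if np.hypot(*(onplane(c,r['location'],.03)[:2]-[.6,.04]))<.08]
    if L: M[c]=L[0]['mask']; print(c,L[0]['p'],fit(LP,{c:M[c]},[.591,.03,np.pi],.052))
row([.6013,.0323+.075*np.sin(np.radians(10)),.052+.075*np.cos(np.radians(10))],Rt(0,10),1)
E
```

```text
t: 10.92
tcp_pos: [0.6011, 0.0172, 0.076]
tool_rot: [0.001, 3.034, 0.815]
force: [-6.5, -3.6, 11.8]
finger_gap: 0.0002
gripper_force: 6.0
t: 11.3
tcp_pos: [0.6029, -0.0079, 0.1202]
tool_rot: [0.0, 3.03, 0.809]
force: [0.6, -0.4, -0.2]
finger_gap: -0.0001
gripper_force: 0.0
top 0.93 (array([0.58854714, 0.03463077, 3.13168228]), np.float64(-0.9498663101604278))
side 0.62 (array([0.5898484 , 0.03036915, 3.13257551]), np.float64(-0.8565453785027185))
[[-0.0009,0.0987,0.0342],[0.8899,-0.0026,-0.0002],1]
```

```bash
python3 -m creep '[[[0,0.1,0.034],[0.89,0,0],1],[[0,0.1,0.034],[0.89,0,0],1],[[0,0.1,0.034],[0.89,0,0],1],[[0,0.1,0.034],[0.89,0,0],1],[[0,0.1,0.034],[0.89,0,0],1],[[0,0.1,0.034],[0.89,0,0],1]]'
python3 -m creep '[[[0,0,0.04],[0,0,0],1],[[0,0,0.07],[0,0,0],1],[[0,0,0.085],[0,0,0],1],[[0,0,0.09],[0,0,0],1],[[0,0,0.093],[0,0,0],1],[[0,0,0.095],[0,0,0],1],[[0,0,0.096],[0,0,0],1],[[0,0,0.096],[0,0,0],1]]'
```

```text
t: 12.25
tcp_pos: [0.601, 0.0455, 0.1267]
tool_rot: [0.001, -3.128, 0.272]
force: [-0.2, -0.3, 0.9]
finger_gap: 0.0002
gripper_force: 0.0
t: 13.25
tcp_pos: [0.6015, 0.0371, 0.0807]
tool_rot: [-0.0, 3.129, -0.275]
force: [-0.2, 0.1, 0.0]
finger_gap: 0.0001
gripper_force: 0.0
```

```bash
python3 -m creep '[[[0,0,0.003],[0,0,0],1],[[0,0,0.006],[0,0,0],1],[[0,0,0.006],[0,0,0],1]]'
python3 - <<'E'
from h import *
pivot(np.array([.6014,.0366,.0778]),Rt(0,10),.0333-.0139,30,.000)
E
```

```text
t: 13.62
tcp_pos: [0.6017, 0.0369, 0.08]
tool_rot: [0.0, 3.128, -0.274]
force: [-4.1, 1.2, 9.9]
finger_gap: 0.0001
gripper_force: 4.9
[[[0,-0.008,-0.000],[-0.067,0,0],1],[[0,-0.017,0.000],[-0.133,0,0],1],[[0,-0.025,0.001],[-0.200,0,0],1],[[0,-0.033,0.002],[-0.267,0,0],1],[[0,-0.041,0.004],[-0.333,0,0],1],[[0,-0.050,0.006],[-0.400,0,0],1],[[0,-0.058,0.008],[-0.467,0,0],1],[[0,-0.065,0.011],[-0.533,0,0],1],[[0,-0.073,0.014],[-0.600,0,0],1],[[0,-0.081,0.018],[-0.667,0,0],1]]
```

```bash
python3 -m creep '[[[0,-0.008,0.001],[-0.067,0,0],1],[[0,-0.017,0.001],[-0.133,0,0],1],[[0,-0.025,0.002],[-0.2,0,0],1],[[0,-0.033,0.003],[-0.267,0,0],1],[[0,-0.041,0.005],[-0.333,0,0],1],[[0,-0.05,0.007],[-0.4,0,0],1],[[0,-0.058,0.009],[-0.467,0,0],1],[[0,-0.065,0.012],[-0.533,0,0],1],[[0,-0.073,0.015],[-0.6,0,0],1],[[0,-0.081,0.019],[-0.667,0,0],1],[[0,-0.081,0.019],[-0.667,0,0],1]]'
python3 -m creep '[[[0,0,-0.04],[0,0,0],1],[[0,0,-0.1],[0,0,0],1],[[0,0,-0.1],[0,0,0],1]]'
python3 - <<'E'
from h import *
M={}
for c in('top','side'):
    snapshot(c);L=[r for r in cut_out('lantern',c) if np.hypot(*(onplane(c,r['location'],.03)[:2]-[.6,.01]))<.08]
    if L: M[c]=L[0]['mask']; print(c,L[0]['p'],fit(LP,{c:M[c]},[.591,.005,np.pi],.052))
row([.6013,.0053+.078*np.sin(np.radians(30)),.052+.078*np.cos(np.radians(30))],Rt(0,30),1)
E
```

```text
t: 15.0
tcp_pos: [0.6012, -0.006, 0.0784]
tool_rot: [0.001, 3.093, 0.547]
force: [-8.4, 0.2, 14.4]
finger_gap: 0.0
gripper_force: 6.6
t: 15.38
tcp_pos: [0.603, -0.0232, 0.1256]
tool_rot: [-0.0, 3.089, 0.541]
force: [-0.2, -0.0, 0.4]
finger_gap: -0.0002
gripper_force: 0.0
top 0.75 (array([0.58977097, 0.00658596, 3.13332478]), np.float64(-0.8611205432937181))
side 0.61 (array([5.90491456e-01, 2.37452192e-03, 3.11654156e+00]), np.float64(-0.9266204647370566))
[[-0.0009,0.1234,0.0475],[1.1112,-0.0026,0.0005],1]
```

```bash
python3 - <<'E'
from h import *
a=np.radians(24)
row([.6013,.0055+.078*np.sin(a),.052+.078*np.cos(a)],Rt(0,24),1)
E
```

```text
[[-0.0009,0.1126,0.0357],[0.9778,-0.0026,0.0003],1]
```

```bash
python3 -m creep '[[[0,0.112,0.036],[0.978,0,0],1],[[0,0.112,0.036],[0.978,0,0],1],[[0,0.112,0.036],[0.978,0,0],1],[[0,0.112,0.036],[0.978,0,0],1],[[0,0.112,0.036],[0.978,0,0],1],[[0,0.112,0.036],[0.978,0,0],1],[[0,0.112,0.036],[0.978,0,0],1]]'
python3 -m creep '[[[0,0,0.04],[0,0,0],1],[[0,0,0.07],[0,0,0],1],[[0,0,0.082],[0,0,0],1],[[0,0,0.086],[0,0,0],1],[[0,0,0.089],[0,0,0],1],[[0,0,0.09],[0,0,0],1],[[0,0,0.09],[0,0,0],1]]'
python3 -m creep '[[[0,0,0.003],[0,0,0],1],[[0,0,0.005],[0,0,0],1],[[0,0,0.005],[0,0,0],1]]'
```

```text
t: 16.45
tcp_pos: [0.6015, 0.0354, 0.1247]
tool_rot: [-0.003, -3.073, 0.652]
force: [-0.7, -0.5, -0.8]
finger_gap: -0.0001
gripper_force: 0.0
t: 17.32
tcp_pos: [0.6016, 0.0185, 0.0837]
tool_rot: [-0.0, 3.072, -0.654]
force: [-0.6, 0.3, -1.5]
finger_gap: -0.0001
gripper_force: 0.0
t: 17.7
tcp_pos: [0.6014, 0.0173, 0.081]
tool_rot: [0.0, 3.073, -0.654]
force: [0.8, -0.1, 0.5]
finger_gap: 0.0001
gripper_force: 0.0
```

```bash
python3 -m creep '[[[0,0,0.003],[0,0,0],1],[[0,0,0.005],[0,0,0],1],[[0,0,0.005],[0,0,0],1]]'
```

```text
t: 18.08
tcp_pos: [0.6015, 0.0167, 0.0807]
tool_rot: [0.001, 3.072, -0.653]
force: [-3.4, 3.0, 7.8]
finger_gap: 0.0001
gripper_force: 4.3
```

```bash
python3 - <<'E'
from h import *
pivot(np.array([.6014,.0163,.0787]),Rt(0,24),-.0084,30,.001)
E
```

```text
[[[0,-0.008,0.003],[-0.067,0,0],1],[[0,-0.017,0.005],[-0.133,0,0],1],[[0,-0.025,0.007],[-0.200,0,0],1],[[0,-0.033,0.009],[-0.267,0,0],1],[[0,-0.041,0.012],[-0.333,0,0],1],[[0,-0.049,0.016],[-0.400,0,0],1],[[0,-0.057,0.020],[-0.467,0,0],1],[[0,-0.064,0.024],[-0.533,0,0],1],[[0,-0.071,0.028],[-0.600,0,0],1],[[0,-0.078,0.033],[-0.667,0,0],1]]
```

```bash
python3 -m creep '[[[0,-0.008,0.003],[-0.067,0,0],1],[[0,-0.017,0.005],[-0.133,0,0],1],[[0,-0.025,0.007],[-0.2,0,0],1],[[0,-0.033,0.009],[-0.267,0,0],1],[[0,-0.041,0.012],[-0.333,0,0],1],[[0,-0.049,0.016],[-0.4,0,0],1],[[0,-0.057,0.02],[-0.467,0,0],1],[[0,-0.064,0.024],[-0.533,0,0],1],[[0,-0.071,0.028],[-0.6,0,0],1],[[0,-0.078,0.033],[-0.667,0,0],1],[[0,-0.078,0.033],[-0.667,0,0],1]]'
python3 -m creep '[[[0,0,-0.05],[0,0,0],1],[[0,0,-0.15],[0,0,0],1],[[0,0,-0.25],[0,0,0],0.5],[[0,0,-0.25],[0,0,0],0]]'
python3 - <<'E'
from h import *
M={}
for c in('top','side'):
    im=snapshot(c)
    if c=='top': save(cv2.resize(im[130:270,200:360],None,fx=4,fy=4),'t3.png')
    L=[r for r in cut_out('lantern',c) if np.hypot(*(onplane(c,r['location'],.03)[:2]-[.6,-.02]))<.08]
    if L: M[c]=L[0]['mask']; print(c,L[0]['p'],fit(LP,{c:M[c]},[.591,-.022,np.pi],.052))
row([.44,-.30,.24],Rt(0,0),0)
E
```

```text
t: 19.45
tcp_pos: [0.6009, -0.0273, 0.0828]
tool_rot: [0.003, 3.137, 0.165]
force: [-9.5, 2.2, 14.1]
finger_gap: -0.0001
gripper_force: 7.2
t: 19.95
tcp_pos: [0.6032, -0.0399, 0.21]
tool_rot: [0.0, 3.128, 0.16]
force: [-0.8, 0.4, 0.7]
finger_gap: 0.0359
gripper_force: 0.0
top 0.94 (array([ 0.58694553, -0.0217886 ,  3.14360852]), np.float64(-0.32094594594594594))
side 0.59 (array([ 0.59050337, -0.02534612,  3.12116978]), np.float64(-0.9693516699410609))
[[0.3218,-0.5112,-0.1294],[0.1335,-0.0035,-0.0003],0]
```

View pics/t3.png

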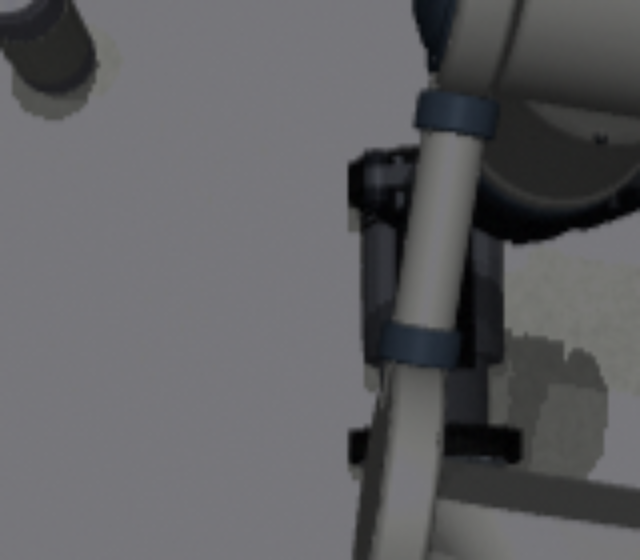

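The arm partly hides the lantern, but the black hatch runs along the middle of the barrel, so it faces up. Next I'll go over the bar.

```bash
python3 -m creep '[[[0.322,-0.511,-0.129],[0.1335,-0.003,0],0],[[0.322,-0.511,-0.129],[0.1335,-0.003,0],0],[[0.322,-0.511,-0.129],[0.1335,-0.003,0],0],[[0.322,-0.511,-0.129],[0.1335,-0.003,0],0],[[0.322,-0.511,-0.129],[0.1335,-0.003,0],0],[[0.322,-0.511,-0.129],[0.1335,-0.003,0],0],[[0.322,-0.511,-0.129],[0.1335,-0.003,0],0],[[0.322,-0.511,-0.129],[0.1335,-0.003,0],0]]'
python3 - <<'E'
from h import *
o=get_obs();im=snapshot('wrist');save(im,'w3.png')
R=Rn.from_rotvec(o['tool_rot'])
for r in cut_out('pry_bar','wrist'):
    ys,xs=np.nonzero(r['mask']); P=np.array([wplane(q,.015,o)[:2] for q in np.c_[xs,ys][::5]])
    c=P.mean(0);u,s,vt=np.linalg.svd(P-c);v=vt[0]*np.sign(vt[0][0]);t=(P-c)@v
    print(r['p'],r['location'],c,np.degrees(np.arctan2(v[1],v[0])),c+v*t.min(),c+v*t.max(),np.ptp(t))
t=snapshot('top')
L=[r for r in cut_out('lantern','top') if np.hypot(*(onplane('top',r['location'],.03)[:2]-[.6,-.02]))<.08]
print(fit(LP,{'top':L[0]['mask']},[.591,-.022,np.pi],.052))
save(np.hstack([im[:300,:],cv2.resize(t[160:260,240:320],(240,300))]),'w3.png')
E
```

```text
t: 21.15
tcp_pos: [0.441, -0.2986, 0.2404]
tool_rot: [-0.003, 3.14, 0.001]
force: [-0.2, -0.3, 0.3]
finger_gap: 0.0855
gripper_force: 0.0
0.92 [388.5, 142.7] [ 0.39522808 -0.17083896] -21.902058406025755 [ 0.32785778 -0.14375346] [ 0.4798076  -0.20484324] 0.1637702901363475
0.63 [280.4, 213.1] [ 0.48882236 -0.30249886] 0.7345163572964302 [ 0.41975042 -0.30338439] [ 0.57930659 -0.30133881] 0.15956928619901867
(array([ 0.58955335, -0.02272147,  3.12668137]), np.float64(-0.9722222222222222))
```

View pics/w3.png

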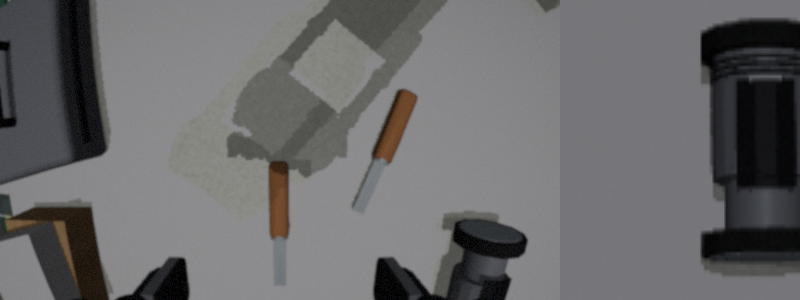

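The crop shows the hatch centred on top of the barrel. The lantern is at (0.590, -0.0227). The bar's handle is at wrist (279,200), world y about -0.302, with the tail at x about 0.42. Next I'll descend over the handle with the fingers half open.

```bash
python3 - <<'E'
from h import *
row([.465,-.3025,.04],Rt(.8),.5)
E
```

```text
[[-0.0472,-0.0070,0.4024],[-0.0002,0.0027,-0.0157],0.5]
```

```bash
python3 -m creep '[[[-0.0475,-0.007,0.1],[0,0,-0.016],0.55],[[-0.0475,-0.007,0.2],[0,0,-0.016],0.55],[[-0.0475,-0.007,0.3],[0,0,-0.016],0.55],[[-0.0475,-0.007,0.36],[0,0,-0.016],0.55],[[-0.0475,-0.007,0.4],[0,0,-0.016],0.55],[[-0.0475,-0.007,0.4],[0,0,-0.016],0.55]]'
python3 -m creep '[[[0,0,0.03],[0,0,0],0.55],[[0,0,0.06],[0,0,0],0.55],[[0,0,0.07],[0,0,0],0.55],[[0,0,0.08],[0,0,0],0.55],[[0,0,0.08],[0,0,0],0.55]]'
python3 - <<'E'
from h import *
o=get_obs();print(o['force'],o['tcp_pos'])
im=snapshot('side')
for r in cut_out('pry_bar','side')[:2]: print(r['p'],r['location'])
c=proj('side',[.465,-.3025,.02]);print(c,proj('side',[.465,-.3025,.0]));x,y=c.astype(int)
save(np.hstack([cv2.resize(im[y-60:y+40,x-60:x+60],None,fx=4,fy=4,interpolation=2),cv2.resize(snapshot('wrist')[150:350,200:360],(320,400))]),'s4.png')
E
```

```text
t: 22.1
tcp_pos: [0.4641, -0.3028, 0.0401]
tool_rot: [-0.02, 3.141, 0.002]
force: [-0.5, -0.2, 0.8]
finger_gap: 0.0384
gripper_force: 0.0
t: 22.72
tcp_pos: [0.4646, -0.3035, 0.0012]
tool_rot: [-0.019, 3.139, -0.0]
force: [0.1, 0.2, 0.1]
finger_gap: 0.0385
gripper_force: 0.0
[0.1060515  0.24942164 0.13916769] [ 0.46459542 -0.30347591  0.00116143]
0.75 [257.0, 285.8]
0.66 [313.5, 307.7]
[318.67285826 302.4049649 ] [318.20295085 308.20538366]
```

View pics/s4.png

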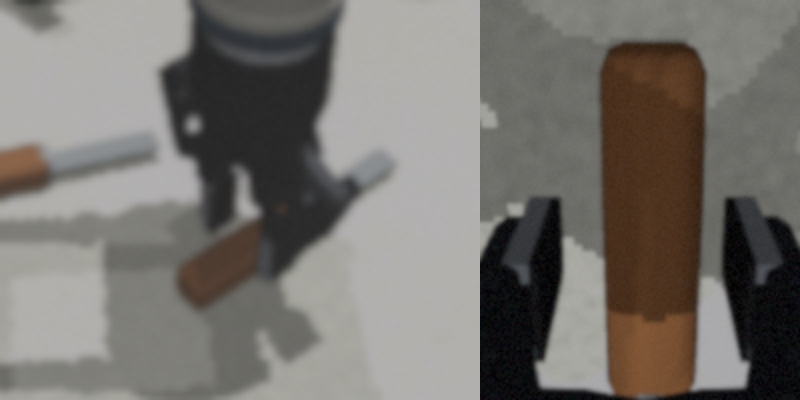

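The fingers straddle the handle, which is centred between the pads, and nothing touches at TCP z of about 0. This confirms the tips sit about 14 mm behind the TCP. I'll go lower and grip.

```bash
python3 -m creep '[[[0,0,0.01],[0,0,0],0.55],[[0,0,0.018],[0,0,0],0.55],[[0,0,0.023],[0,0,0],0.55],[[0,0,0.023],[0,0,0],0.55]]'
python3 -m creep '[[[0,0,0],[0,0,0],0.7],[[0,0,0],[0,0,0],1],[[0,0,0],[0,0,0],1],[[0,0,0],[0,0,0],1],[[0,0,0],[0,0,0],1]]'
```

```text
t: 23.38
tcp_pos: [0.4645, -0.3034, -0.0105]
tool_rot: [-0.019, 3.14, 0.0]
force: [-0.2, -0.6, 0.6]
finger_gap: 0.0384
gripper_force: 0.0
t: 24.0
tcp_pos: [0.4649, -0.3037, -0.0097]
tool_rot: [-0.019, 3.139, -0.001]
force: [0.0, 0.6, 3.5]
finger_gap: 0.0224
gripper_force: 61.4
```

```bash
python3 -m creep '[[[0,0,-0.02],[0,0,0],1],[[0,0,-0.1],[0,0,0],1],[[0,0,-0.2],[0,0,0],1],[[0,0,-0.36],[0,0,0],1],[[0,0,-0.5],[0,0,0],1],[[0,0,-0.5],[0,0,0],1],[[0,0,-0.5],[0,0,0],1]]'
python3 - <<'E'
from h import *
row([.40,-.024,.245],Rt(0,0,35),1)
E
```

```text
t: 24.88
tcp_pos: [0.4647, -0.3039, 0.2428]
tool_rot: [-0.019, 3.135, -0.005]
force: [0.2, -0.2, -0.7]
finger_gap: 0.0225
gripper_force: 61.0
[[0.1225,0.5614,-0.0070],[-0.0090,0.7858,0.0139],1]
```

```bash
python3 -m creep '[[[0.122,0.561,-0.007],[-0.009,0.786,0.014],1],[[0.122,0.561,-0.007],[-0.009,0.786,0.014],1],[[0.122,0.561,-0.007],[-0.009,0.786,0.014],1],[[0.122,0.561,-0.007],[-0.009,0.786,0.014],1],[[0.122,0.561,-0.007],[-0.009,0.786,0.014],1],[[0.122,0.561,-0.007],[-0.009,0.786,0.014],1],[[0.122,0.561,-0.007],[-0.009,0.786,0.014],1],[[0.122,0.561,-0.007],[-0.009,0.786,0.014],1],[[0.122,0.561,-0.007],[-0.009,0.786,0.014],1]]'
python3 - <<'E'
from h import *
o=get_obs();print(o['q'],o['joint_vel'].round(2)); R=Rn.from_rotvec(o['tool_rot']); d0=Rt(.8).inv().apply([.1201,.0017,.0207])
tip=o['tcp_pos']+R.apply(d0);print('tip pred',tip, proj('side',tip),proj('top',tip))
for c in('side','top'):
    snapshot(c)
    for r in cut_out('pry_bar',c):
        ys,xs=np.nonzero(r['mask']);i=xs.argmax() if c=='side' else ys.argmin()
        print(c,r['p'],np.round(r['location']),xs[i],ys[i])
E
```

```text
t: 26.0
tcp_pos: [0.3997, -0.0245, 0.2429]
tool_rot: [-0.001, -2.526, -0.004]
force: [-0.2, -0.5, -1.1]
finger_gap: 0.0225
gripper_force: 61.0
[-0.09867929  0.10159245  1.28746508 -0.07635803  2.36423215 -1.7061815 ] [ 0.01 -0.   -0.    0.    0.    0.  ]
tip pred [ 0.50971705 -0.02454972  0.19053647] [260.59031526 180.37162284] [311.5188616  232.86210695]
side 0.88 [255. 285.] 297 277
side 0.84 [219. 172.] 262 181
top 0.55 [370. 288.] 377 250
```

The bar is held, and the tip is where predicted: side (262,181) against (261,180). I'll bring it over the neck, then touch down.

```bash
python3 -m creep '[[[-0.04,0,0.012],[0,0,0],1],[[-0.08,0,0.024],[0,0,0],1],[[-0.11,0,0.032],[0,0,0],1],[[-0.11,0,0.032],[0,0,0],1],[[-0.11,0,0.032],[0,0,0],1]]'
python3 - <<'E'
from h import *
o=get_obs(); R=Rn.from_rotvec(o['tool_rot']); d0=Rt(.8).inv().apply([.1201,.0017,.0207])
tip=o['tcp_pos']+R.apply(d0);print('tip',tip)
g=lambda X:row(o['tcp_pos']+np.array(X)-tip,R,1)
g([.5456,-.0237,.100]);g([.5456,-.0237,.092]);g([.5456,-.0237,.086])
L=[]
for c in('side','top'):
    im=snapshot(c)
    for r in cut_out('lantern',c):
        if np.hypot(*(onplane(c,r['location'],.03)[:2]-[.59,-.02]))<.07: print(c,fit(LP,{c:r['mask']},[.59,-.023,np.pi],.052))
    for r in cut_out('pry_bar',c):
        ys,xs=np.nonzero(r['mask']);i=xs.argmax() if c=='side' else ys.argmin()
        print(c,r['p'],np.round(r['location']),xs[i],ys[i],proj(c,tip+[0,-.008,0]))
    for r in cut_out('hatch_lip',c): print('lip',r['p'],r['location'],proj(c,[.5496,-.0237,.095]))
E
```

```text
t: 26.82
tcp_pos: [0.4354, -0.0236, 0.1985]
tool_rot: [0.001, -2.526, -0.004]
force: [-0.1, -0.7, 0.1]
finger_gap: 0.0222
gripper_force: 61.0
tip [ 0.54539376 -0.0233937   0.14607966]
[[-0.0535,-0.0009,0.0750],[0.0000,0.0000,0.0000],1]
[[-0.0628,-0.0009,0.0881],[0.0000,0.0000,0.0000],1]
[[-0.0697,-0.0010,0.0979],[0.0000,0.0000,0.0000],1]
side (array([ 0.58907068, -0.02550036,  3.12098471]), np.float64(-0.926605504587156))
side 0.8 [235. 182.] 271 190 [273.73303486 191.25316601]
side 0.67 [252. 284.] 296 276 [273.73303486 191.25316601]
lip 0.82 [286.6, 204.0] [273.42081102 205.11337348]
lip 0.36 [285.2, 214.2] [273.42081102 205.11337348]
top 0.6 [371. 284.] 377 250 [313.52114839 219.2209542 ]
lip 0.67 [434.2, 148.0] [309.37784606 220.82008439]
lip 0.35 [287.4, 177.0] [309.37784606 220.82008439]
lip 0.21 [365.7, 147.5] [309.37784606 220.82008439]
```

```bash
python3 -m creep '[[[-0.025,-0.001,0.035],[0,0,0],1],[[-0.045,-0.001,0.062],[0,0,0],1],[[-0.0535,-0.001,0.075],[0,0,0],1],[[-0.058,-0.001,0.081],[0,0,0],1],[[-0.0605,-0.001,0.085],[0,0,0],1],[[-0.0605,-0.001,0.085],[0,0,0],1]]'
python3 -m creep '[[[-0.0023,0,0.0033],[0,0,0],1],[[-0.0023,0,0.0033],[0,0,0],1]]'
python3 -m creep '[[[-0.0023,0,0.0033],[0,0,0],1],[[-0.0023,0,0.0033],[0,0,0],1]]'
python3 -m creep '[[[-0.0023,0,0.0033],[0,0,0],1],[[-0.0023,0,0.0033],[0,0,0],1]]'
```

```text
t: 27.98
tcp_pos: [0.4357, -0.0239, 0.1464]
tool_rot: [0.001, -2.527, -0.004]
force: [0.5, 0.1, -0.8]
finger_gap: 0.0224
gripper_force: 61.0
t: 28.22
tcp_pos: [0.4355, -0.0239, 0.1442]
tool_rot: [0.001, -2.527, -0.004]
force: [-0.3, 0.1, -1.7]
finger_gap: 0.0223
gripper_force: 61.0
t: 28.48
tcp_pos: [0.4354, -0.0239, 0.142]
tool_rot: [0.001, -2.526, -0.004]
force: [-0.5, -0.0, -0.6]
finger_gap: 0.0228
gripper_force: 61.0
t: 28.72
tcp_pos: [0.4354, -0.0239, 0.1399]
tool_rot: [0.001, -2.526, -0.004]
force: [-0.4, 0.2, -0.8]
finger_gap: 0.0225
gripper_force: 61.0
```

```bash
python3 -m creep '[[[-0.0023,0,0.0033],[0,0,0],1],[[-0.0023,0,0.0033],[0,0,0],1]]'
python3 -m creep '[[[-0.0023,0,0.0033],[0,0,0],1],[[-0.0023,0,0.0033],[0,0,0],1]]'
python3 - <<'E'
from h import *
o=get_obs(); R=Rn.from_rotvec(o['tool_rot']); d0=Rt(.8).inv().apply([.1201,.0017,.0207])
tip=o['tcp_pos']+R.apply(d0);print('tip',tip)
im=snapshot('side');x,y=proj('side',tip).astype(int);save(cv2.resize(im[y-45:y+45,x-60:x+60],None,fx=6,fy=6,interpolation=2),'s5.png')
E
```

```text
t: 28.98
tcp_pos: [0.4353, -0.0239, 0.1385]
tool_rot: [0.001, -2.526, -0.004]
force: [-1.0, -0.3, 2.4]
finger_gap: 0.0227
gripper_force: 61.2
t: 29.22
tcp_pos: [0.4349, -0.0239, 0.1374]
tool_rot: [0.001, -2.525, -0.004]
force: [-4.2, -1.1, 7.1]
finger_gap: 0.0229
gripper_force: 61.5
tip [ 0.54486967 -0.02376142  0.0848702 ]
```

View pics/s5.png

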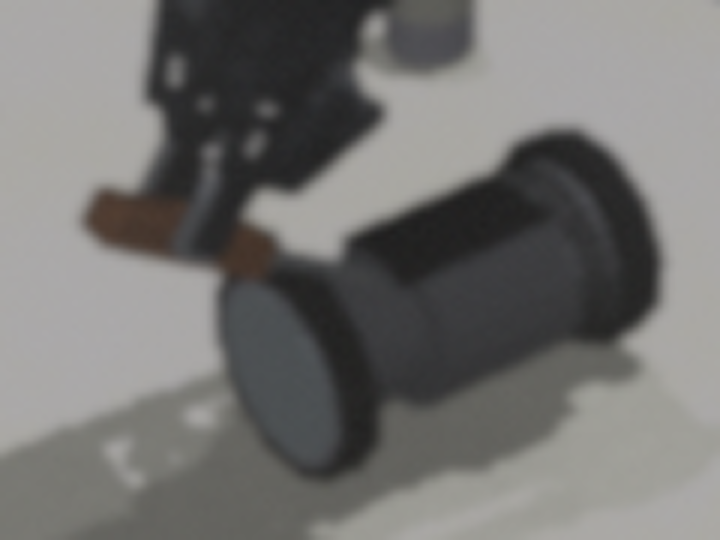

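The side view shows the blade sloping over the head ring, with its tip on the neck just short of the black hatch's lip at about (345,245). The contact height matches the neck. I'll ease off 4 mm of press and slide in 11 mm.

```bash
python3 -m creep '[[[0.0046,0,-0.0066],[0,0,0],1],[[0.0046,0,-0.0066],[0,0,0],1],[[0,0,-0.01],[0,0,0],1],[[-0.0045,0,-0.013],[0,0,0],1],[[-0.009,0,-0.016],[0,0,0],1],[[-0.0134,0,-0.0192],[0,0,0],1],[[-0.0134,0,-0.0192],[0,0,0],1]]'
python3 -c "
from h import *
o=get_obs(); R=Rn.from_rotvec(o['tool_rot']); print(o['tcp_pos']+R.apply(Rt(.8).inv().apply([.1201,.0017,.0207])),o['force'])"
```

```text
t: 30.15
tcp_pos: [0.4466, -0.0239, 0.14]
tool_rot: [0.001, -2.526, -0.004]
force: [0.1, 0.1, -0.4]
finger_gap: 0.0225
gripper_force: 61.0
[ 0.55668691 -0.02376456  0.0875952 ] [ 0.14068552  0.05753445 -0.3842231 ]
```

The tip is in under the lip with no resistance. Next I'll compute the lifting arc about the hinge.

```bash
python3 - <<'E'
from h import *
o=get_obs(); R=Rn.from_rotvec(o['tool_rot']); tip=o['tcp_pos']+R.apply(Rt(.8).inv().apply([.1201,.0017,.0207]))
out=[]
for a in range(0,85,6):
    X=np.array([.6356-.078*np.cos(np.radians(a)),tip[1],.095+.078*np.sin(np.radians(a))])
    s=R.inv().apply(X-tip)/.5; out.append('[[%.3f,0,%.3f],[0,0,0],1]'%(s[0],s[2]))
print(len(out),','.join(out))
E
```

```text
15 [[0.007,0,-0.013],[0,0,0],1],[[0.016,0,-0.027],[0,0,0],1],[[0.023,0,-0.042],[0,0,0],1],[[0.029,0,-0.057],[0,0,0],1],[[0.033,0,-0.073],[0,0,0],1],[[0.035,0,-0.089],[0,0,0],1],[[0.036,0,-0.105],[0,0,0],1],[[0.035,0,-0.122],[0,0,0],1],[[0.032,0,-0.138],[0,0,0],1],[[0.027,0,-0.153],[0,0,0],1],[[0.021,0,-0.168],[0,0,0],1],[[0.014,0,-0.183],[0,0,0],1],[[0.005,0,-0.197],[0,0,0],1],[[-0.006,0,-0.209],[0,0,0],1],[[-0.018,0,-0.220],[0,0,0],1]
```

First part, checking the force.

```bash
python3 -m creep '[[[0.003,0,-0.006],[0,0,0],1],[[0.007,0,-0.013],[0,0,0],1],[[0.012,0,-0.02],[0,0,0],1],[[0.016,0,-0.027],[0,0,0],1],[[0.02,0,-0.035],[0,0,0],1],[[0.023,0,-0.042],[0,0,0],1],[[0.023,0,-0.042],[0,0,0],1]]'
python3 - <<'E'
from h import *
im=snapshot('side')
for r in cut_out('hatch','side')+cut_out('hatch_lip','side'): print(r['p'],r['location'],r['mask'].sum(),np.ptp(np.nonzero(r['mask']),axis=1))
for c in ('side',):
    for r in cut_out('lantern',c):
        if np.hypot(*(onplane(c,r['location'],.03)[:2]-[.59,-.02]))<.07: print(c,fit(LP,{c:r['mask']},[.59,-.023,np.pi],.052))
E
```

```text
t: 31.02
tcp_pos: [0.4493, -0.024, 0.1644]
tool_rot: [0.001, -2.527, -0.004]
force: [-0.2, -0.2, -2.4]
finger_gap: 0.0225
gripper_force: 60.8
0.64 [242.9, 193.2] 298 [17 44]
0.48 [286.7, 198.1] 250 [11 28]
side (array([ 0.59133546, -0.02393239,  3.1236319 ]), np.float64(-0.9235271166601638))
```

The lid's resistance shows as Fz going from about -0.7 to -2.4 N. Continuing the arc.

```bash
python3 -m creep '[[[0.006,0,-0.015],[0,0,0],1],[[0.01,0,-0.031],[0,0,0],1],[[0.012,0,-0.047],[0,0,0],1],[[0.013,0,-0.063],[0,0,0],1],[[0.012,0,-0.08],[0,0,0],1],[[0.012,0,-0.08],[0,0,0],1]]'
python3 -m creep '[[[-0.003,0,-0.016],[0,0,0],1],[[-0.008,0,-0.031],[0,0,0],1],[[-0.014,0,-0.046],[0,0,0],1],[[-0.014,0,-0.046],[0,0,0],1]]'
python3 -m creep '[[[-0.007,0,-0.015],[0,0,0],1],[[-0.016,0,-0.029],[0,0,0],1],[[-0.027,0,-0.041],[0,0,0],1],[[-0.039,0,-0.052],[0,0,0],1],[[-0.039,0,-0.052],[0,0,0],1]]'
python3 - <<'E'
from h import *
o=get_obs(); R=Rn.from_rotvec(o['tool_rot']); print(o['tcp_pos']+R.apply(Rt(.8).inv().apply([.1201,.0017,.0207])))
im=snapshot('side')
for r in cut_out('hatch','side')[:2]: print(r['p'],r['location'],r['mask'].sum(),np.nonzero(r['mask'])[0].min(),np.nonzero(r['mask'])[0].max())
for a in (0,45,60,80,90): print(a,[proj('side',[.6356-.086*np.cos(np.radians(a)),-.0237+s,.095+.086*np.sin(np.radians(a))]).round() for s in(-.023,.023)])
E
```

```text
t: 31.98
tcp_pos: [0.4678, -0.0241, 0.2006]
tool_rot: [0.001, -2.527, -0.004]
force: [-1.0, -0.1, -1.9]
finger_gap: 0.0223
gripper_force: 60.8
t: 32.48
tcp_pos: [0.487, -0.0242, 0.2151]
tool_rot: [0.001, -2.528, -0.004]
force: [-1.0, -1.1, -1.4]
finger_gap: 0.0229
gripper_force: 60.8
t: 33.1
tcp_pos: [0.5181, -0.0242, 0.2245]
tool_rot: [0.001, -2.527, -0.004]
force: [-1.2, -0.2, -1.4]
finger_gap: 0.0224
gripper_force: 60.8
[ 0.62813589 -0.02406265  0.17214238]
0.73 [289.2, 212.0] 2643 167 243
0.65 [295.8, 183.6] 287 166 198
0 [array([279., 209.]), array([268., 201.])]
45 [array([286., 187.]), array([275., 179.])]
60 [array([292., 180.]), array([281., 173.])]
80 [array([300., 173.]), array([289., 166.])]
90 [array([304., 171.]), array([293., 164.])]
```

The hatch mask's top row is 166, which matches about 80° open. I'll withdraw the blade level toward the robot and check that the hatch stays.

```bash
python3 -m creep '[[[0.03,0,0.02],[0,0,0],1],[[0.1,0,0.06],[0,0,0],1],[[0.2,0,0.13],[0,0,0],1],[[0.24,0,0.15],[0,0,0],1],[[0.24,0,0.15],[0,0,0],1]]'
python3 - <<'E'
from h import *
im=snapshot('side')
for r in cut_out('hatch','side')[:2]:
    ys,xs=np.nonzero(r['mask']); print(r['p'],r['location'],len(ys),ys.min(),xs[ys==ys.min()],ys.max(),xs[ys==ys.max()])
for r in cut_out('lantern','side'): 
    if r['location'][0]<350: print(fit(LP,{'side':r['mask']},[.59,-.023,np.pi],.052))
row([.4649,-.3037,.15],Rt(.8),1)
E
```

```text
t: 33.83
tcp_pos: [0.3752, -0.0241, 0.2338]
tool_rot: [0.001, -2.53, -0.004]
force: [0.1, 0.3, -1.1]
finger_gap: 0.0225
gripper_force: 61.0
0.73 [295.3, 179.7] 254 167 [293 294] 197 [302 303]
(array([ 0.59102709, -0.02386125,  3.15961061]), np.float64(-0.8809080759211017))
[[-0.2384,-0.5595,0.0326],[0.0090,-0.7812,-0.0160],1]
```

```bash
python3 -m creep '[[[-0.05,-0.15,0.005],[0.009,-0.781,-0.016],1],[[-0.1,-0.3,0.01],[0.009,-0.781,-0.016],1],[[-0.238,-0.56,0.032],[0.009,-0.781,-0.016],1],[[-0.238,-0.56,0.032],[0.009,-0.781,-0.016],1],[[-0.238,-0.56,0.032],[0.009,-0.781,-0.016],1],[[-0.238,-0.56,0.032],[0.009,-0.781,-0.016],1],[[-0.238,-0.56,0.032],[0.009,-0.781,-0.016],1],[[-0.238,-0.56,0.032],[0.009,-0.781,-0.016],1],[[-0.238,-0.56,0.032],[0.009,-0.781,-0.016],1]]'
python3 - <<'E'
from h import *
row([.4649,-.3037,.02],Rt(.8),1)
row([.4649,-.3037,-.007],Rt(.8),1)
E
```

```text
t: 35.1
tcp_pos: [0.4645, -0.3033, 0.1514]
tool_rot: [-0.024, 3.141, -0.002]
force: [-0.3, -0.6, -0.7]
finger_gap: 0.0225
gripper_force: 61.0
[[-0.0008,-0.0006,0.2627],[-0.0014,0.0000,0.0016],1]
[[-0.0008,-0.0005,0.3167],[-0.0014,0.0000,0.0016],1]
```

```bash
python3 -m creep '[[[0,0,0.08],[0,0,0],1],[[0,0,0.16],[0,0,0],1],[[0,0,0.23],[0,0,0],1],[[0,0,0.27],[0,0,0],1],[[0,0,0.295],[0,0,0],1],[[0,0,0.31],[0,0,0],1],[[0,0,0.317],[0,0,0],1],[[0,0,0.317],[0,0,0],1]]'
python3 -m creep '[[[0,0,0.002],[0,0,0],1],[[0,0,0.004],[0,0,0],1],[[0,0,0.004],[0,0,0],1]]'
```

```text
t: 36.1
tcp_pos: [0.464, -0.3042, -0.0077]
tool_rot: [0.022, -3.141, 0.001]
force: [-0.6, 0.3, -0.9]
finger_gap: 0.0223
gripper_force: 61.0
t: 36.48
tcp_pos: [0.464, -0.3042, -0.0097]
tool_rot: [0.022, -3.141, 0.001]
force: [-0.9, 0.1, 1.5]
finger_gap: 0.0225
gripper_force: 61.4
```

```bash
python3 -m creep '[[[0,0,0],[0,0,0],0.6],[[0,0,0],[0,0,0],0.5],[[0,0,0],[0,0,0],0.5],[[0,0,-0.03],[0,0,0],0.5],[[0,0,-0.1],[0,0,0],0.5],[[0,0,-0.25],[0,0,0],0.5],[[0.1,0,-0.4],[0,0,0],0.5],[[0.1,0,-0.4],[0,0,0],0.5],[[0.1,0,-0.4],[0,0,0],0.5]]'
python3 - <<'E'
from h import *
for c in('side','top'):
    im=snapshot(c)
    for r in cut_out('hatch',c)[:3]:
        ys,xs=np.nonzero(r['mask']); print('hatch',c,r['p'],r['location'],len(ys),ys.min(),ys.max())
    for n,z in (('lantern',.05),('pry_bar',.01),('spanner',.005),('wheel',.03),('spray_can',.03)):
        for r in cut_out(n,c): print(c,n,round(r['p'],2),np.round(r['location']),r['mask'].sum(),onplane(c,r['location'],.03).round(3)[:2])
    for r in cut_out('pry_bar',c):
        if np.hypot(*(onplane(c,r['location'],.02)[:2]-[.48,-.3]))<.05: print(fit(BP,{c:r['mask']},[.485,-.302,0.01],0))
for a in (0,60,80,90): print(a,[proj('top',[.6356-.086*np.cos(np.radians(a)),-.0237+s,.095+.086*np.sin(np.radians(a))]).round() for s in(-.023,.023)])
E
```

```text
t: 37.6
tcp_pos: [0.4144, -0.3058, 0.1954]
tool_rot: [-0.02, 3.136, -0.009]
force: [1.2, -0.7, -0.3]
finger_gap: 0.0423
gripper_force: 0.0
hatch side 0.59 [263.8, 220.5] 1182 199 242
side lantern 0.81 [432. 264.] 3367 [ 0.764 -0.391]
side lantern 0.74 [267. 223.] 1186 [ 0.539 -0.008]
side pry_bar 0.73 [256. 284.] 586 [ 0.381 -0.177]
side pry_bar 0.66 [324. 303.] 651 [ 0.466 -0.318]
side pry_bar 0.62 [268. 220.] 1184 [0.548 0.001]
side wheel 0.91 [362. 221.] 1112 [ 0.752 -0.169]
side spray_can 0.66 [280. 150.] 511 [0.823 0.297]
(array([ 0.48928489, -0.30497152,  0.03321861]), np.float64(-0.8389610389610389))
hatch top 0.46 [307.8, 185.4] 142 178 186
top lantern 0.75 [306. 203.] 2842 [ 0.604 -0.018]
top lantern 0.62 [452. 138.] 3078 [ 0.766 -0.397]
top lantern 0.43 [152. 261.] 559 [0.466 0.37 ]
top pry_bar 0.77 [418. 252.] 607 [ 0.476 -0.292]
top pry_bar 0.57 [371. 289.] 593 [ 0.389 -0.171]
top pry_bar 0.44 [310. 186.] 163 [ 0.648 -0.03 ]
top spanner 0.97 [150. 260.] 498 [0.469 0.373]
top spanner 0.45 [310. 184.] 171 [ 0.655 -0.03 ]
top wheel 0.97 [354. 146.] 1584 [ 0.751 -0.147]
top spray_can 0.56 [207. 136.] 816 [0.789 0.236]
(array([ 0.48439707, -0.30229373,  0.01111542]), np.float64(-0.8416666666666667))
0 [array([319., 221.]), array([300., 221.])]
60 [array([320., 196.]), array([299., 197.])]
80 [array([320., 182.]), array([299., 183.])]
90 [array([320., 176.]), array([299., 176.])]
```

```bash
python3 -c "
from station import *
print(close_job())"
```

```text
the job is handed in; nothing more can be done
None
```

The job is handed in at about 38 s on the robot's clock: the lantern was rolled along the table until the hatch faced up, and the hatch was levered open and stands at about 80°. The bar lies flat where it started, and in the last pictures the spanner, wheel and spray can were where they began.

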